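# Press the missing tile level in the pot rest

## Robot

A 7-joint arm with a two-finger parallel gripper is mounted at the origin on the work surface. World frame = base frame: x ahead of the robot, y to its left, z up, the work surface at z = 0. Lengths are in m, angles in rad, forces in N, time in s.
With the tool pointing down it reaches from about 0.425 to 0.925 m from the base axis. Payload 6.8 kg.
Tool frame: the origin (TCP) lies on the centre line of the jaws, within the pads' length; the fingertips stand 25 mm ahead of it and the grasp point (between the pads) lies 6 mm ahead of it; z points along the fingers, y is the line along which they close (so a half turn about z gives the same grasp; the last joint's range is limited). The gripper opens to 85 mm and grips with 20 to 120 N. Pads are 22 mm wide; open, the fingers measure 114 mm over their backs; the gripper's body (76 mm by 85 mm) begins 54 mm behind the grasp point. The pads swing forward as they close: fully open they stand 13 mm farther back than shut.
Start: joints at [-1.249, 0.477, 0.022, 1.555, -0.011, 1.109, -0.083], TCP at [0.281, 0.614, 0.256] pointing down, gripper open.
Joint ranges: [-2.96, 2.96], [-0.34, 2.1], [-1.41, 1.46], [0.24, 2.44], [-1.37, 4.51], [0.17, 1.92], [-2.96, 2.96]. Speed limits (rad/s): [2.39, 2.39, 3.14, 3.14, 3.14, 3.14, 3.14].

## Interface

Orientations are given as a rotation vector (axis times angle).
In Python, from bench import status, imaging, workorder gives the robot as it stands.
- The arm moves only by the tool send_rows, never from a script. Its argument "steps" is a list of rows, each an object of numbers: "dx", "dy", "dz": the shift along the tool's x, y, z in cm; "yaw": the turn about the tool's z in degrees; "gripper": the opening, from 0 (shut) to 1 (fully open). A call has 1 to 5 rows; each row is the pose to reach, as a shift and turn from the pose commanded when the call began, along the tool's axes at that moment; what a row does not reach only later rows make up. A row lasts 1/8 s, in which the tool goes at most 62.5 mm and 10.7 degrees, less where a joint would pass 70% of its speed; a pose out of reach is approached as far as the arm can. A call with a gripper value outside its range is refused whole. The fingers move at their own pace and stop on an object; "force" is the grip in N (left out, the last holds). Time passes only in rows, so rows that repeat a pose let the fingers close. It gives the time, the measured TCP pose, the force, the opening and the grip force at its end, in the units of the state.
- status.get_obs(): the state, without advancing time (a new reading comes with each control period).
- imaging.grab_frame(name): name is "scene" or "top"; returns a dict with "color" (384x512x3 uint8, red, green, blue), "depth" (384x512 float32, m along the optical axis (not along the pixel's ray), 0 where there is no reading), "K" (3x3 intrinsics, pixels), "R" (3x3) and "t" (3): a world point X has camera coordinates R X + t. Camera axes: x right, y down, z forward; pixel columns grow to the right and rows downward; lengths in m; the calibration is good to about 2 mm. A picture is of the moment at which its call begins.
- workorder.hand_in(): hands the job in; it is judged then, once.
The state is a dict: "clock": time; "joints": joint angles; "qvel": joint speeds; "tau": joint torques, N m; "tcp_pos": TCP position; "orientation": TCP orientation; "contact_force": force on the tool from outside, world axes, zero at the start; "moment": the same for the moment, N m; "grip_width": finger opening in m; "gripper_force": force on a finger pad.
Only numpy, scipy, OpenCV 4.12 (cv2) and the standard library are available. Lean on these libraries where they do the work, as an engineer would, in place of code of your own. Each camera call takes 0.05 s, during which the arm holds its last target. There are 200 camera calls.

## Task

The stone pot rest on the ledge is missing its middle tile. Pick out the loose oblong tile that matches the two end tiles, lay it lightly in the gap, lined up with them, and let go while it still stands proud on the stiff seat; then press it down fully home so that it sits level with its neighbours. Leave the shorter square-ish offcut where it lies.

Things in the scene. Friction and masses are not known exactly. Their poses are not given: they have to be found in the camera images.
- tile: Loose stone tile to be laid: a plain oblong slab, 64 (its x) by 100 (its y, the long way) by 14 mm thick, 240 g, lying flat on the ledge. Origin at the centre of its underside, z up. Grip it from above across its 64 mm width. The other loose stone pieces, a shorter offcut and a round coaster 90 mm across, are bystanders.
- offcut: Bystander: a stone offcut of the same stone, width (64 mm, x) and thickness (14 mm), but only 60 mm long (y), lying flat on the ledge. Origin at the centre of its underside.
- rest: Fixed pot rest: a low row along its y: stone tile, 120 mm gap, stone tile. End tiles 64 (x) by 100 mm (y), tops 34 mm above the ledge. The gap is open on both x sides, base 58 mm wide. Origin: middle of the gap at ledge height, z up; the tile goes centred there, its y along this y. In the gap a flat black seat, 56 by 92 mm, top 32 mm above the ledge when up, 20 when home (tile then flush).
- seat (a joint): How far the black seat in the gap is pressed down: 0 (up) to 0.012 m (home, on a firm stop). It slides stiffly straight down, stays where left and does not spring back. It bears the weight of the tile laid on lightly; moving it then takes a further push of about 7 N.

How it is judged:
On the way:
1. the tile lies in the gap on the seat, let go, with the seat still mostly up (pressed less than 8 mm) (horizontal distance between tile and rest below 0.015 m and angle between the y axis of tile and the y axis of rest, either way round below 0.18 rad and angle between tile's own z axis and vertical below 0.12 rad and z of tile in the frame of rest between 0.022 and 0.036 m and value of joint seat below 0.008 m and contact force between the fingers and tile below 0.1 N and linear speed of tile below 0.03 m/s), for 0.2 s.
At the end, for the whole second after the job is handed in: The tile lies at rest in the gap, its centre within 15 mm of the middle, lined up with the rest within 10 degrees, tilted less than 7 degrees, and pressed down: the seat at least 9 of its 12 mm down and the tile's underside less than 24.5 mm above the ledge (flush is 20) (horizontal distance between tile and rest below 0.015 m and angle between the y axis of tile and the y axis of rest, either way round below 0.18 rad and angle between tile's own z axis and vertical below 0.12 rad and value of joint seat above 0.009 m and z of tile in the frame of rest below 0.0245 m and linear speed of tile below 0.02 m/s); the robot touches nothing.
It fails at once if the offcut is moved more than 30 mm from where it lay (distance of offcut from where it was at the start of the episode above 0.03 m).
It also fails if it takes over 48 s, if anything falls off the work surface, if the arm or the gripper's body presses on something with over 40 N, if the wrist force passes 120 N, or if a joint passes its speed limit or range.

## Working session

There is one attempt and no reset: what is moved stays moved. The work goes in short steps, Python scripts to look and compute and a tool call to move; the robot and the scene stay as the last step left them, time stands still between calls to the robot, and variables do not carry over. Pictures are saved under pics/ and viewed, at most 10 in all, crops included, and the job is handed in when it is done.

Besides the shell and the picture viewer there is one more tool, called after "Emit:" as name(argument=value, ...), one argument or row to a line, values as JSON. send_rows: Moves the arm, as the interface text tells. Its arguments: {"type":"object","properties":{"steps":{"type":"array"},"force":{"type":"number"}},"required":["steps"]}

```bash
mkdir -p pics
python3 - <<'E'
from bench import status, imaging
import cv2, numpy as np
for n in("scene","top"):
    f=imaging.grab_frame(n); np.savez(f"{n}0.npz",**f)
    cv2.imwrite(f"pics/{n}0.png",f["color"][:,:,::-1]); print(n,f["K"].tolist(),(-f["R"].T@f["t"]).round(3),f["R"].round(2).tolist())
print(status.get_obs())
E
```

```text
scene [[459.29022202835296, 0.0, 246.3989138333939], [0.0, 459.29022202835296, 194.30696210721916], [0.0, 0.0, 1.0]] [1.08  0.51  0.688] [[-0.7, 0.72, -0.01], [0.48, 0.46, -0.75], [-0.54, -0.53, -0.66]]
top [[454.582479894274, 0.0, 256.29578771479595], [0.0, 454.582479894274, 198.3216908923149], [0.0, 0.0, 1.0]] [0.487 0.034 1.054] [[0.0, -1.0, 0.01], [-1.0, -0.0, -0.07], [0.07, -0.01, -1.0]]
{'clock': 0.1, 'joints': array([-1.2490945 ,  0.47773201,  0.02234982,  1.55634383, -0.01150463,
        1.10930553, -0.08308978]), 'qvel': array([ 6.91510662e-05,  6.30245939e-04,  3.89630533e-04, -4.41510651e-03,
        1.17013424e-04,  2.18017839e-04,  1.13179982e-03]), 'tau': array([ 4.14787602e-03, -5.97762036e+01,  1.61356017e+00, -2.81952775e+01,
        1.28882317e-02,  5.01386632e-03,  2.33051389e-05]), 'tcp_pos': array([0.28107141, 0.61315606, 0.25541697]), 'orientation': array([-6.69862503e-01, -3.06910438e+00,  2.58168273e-03]), 'contact_force': array([ 0.34149154, -0.99408949, -0.70048611]), 'moment': array([-0.03300735, -0.02148323,  0.02891131]), 'gripper_force': 0.0, 'grip_width': 0.08544668866724364}
```

View pics/scene0.png

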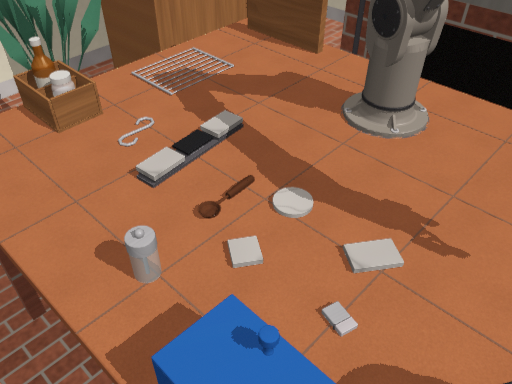

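View pics/top0.png

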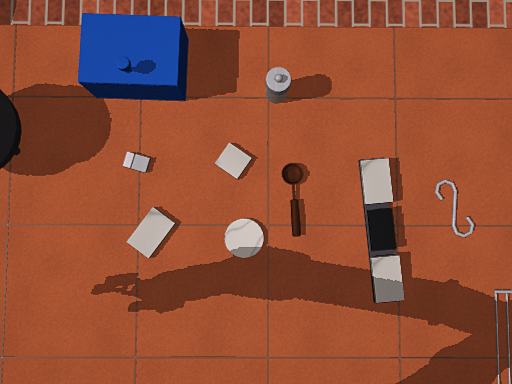

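The top view shows the tile at (152,233), the offcut at (234,160), the coaster at (244,238), and the rest from (376,160) to (388,300) with its black seat at (381,230). In the scene view the tile is at (374,255), and the rest runs from (162,162) to (222,124).

```bash
cat > h.py <<'E'
import numpy as np, cv2
def cast(f,uv,z):
    d=f["R"].T@np.linalg.inv(f["K"])@np.r_[uv,1.]; c=-f["R"].T@f["t"]
    return c+d*(z-c[2])/d[2]
def tri(f,u,g,v):
    P=[q["K"]@np.c_[q["R"],q["t"]] for q in(f,g)]
    X=cv2.triangulatePoints(P[0],P[1],np.float64(u).reshape(2,1),np.float64(v).reshape(2,1))[:,0]; return X[:3]/X[3]
def blob(f,seed,lo,hi,box=60):
    hsv=cv2.cvtColor(f["color"],cv2.COLOR_RGB2HSV); m=cv2.inRange(hsv,lo,hi)
    n,l,s,c=cv2.connectedComponentsWithStats(m,connectivity=4); k=l[seed[1],seed[0]]
    if k==0: return None
    cn=max(cv2.findContours((l==k).astype(np.uint8),0,cv2.CHAIN_APPROX_NONE)[0],key=cv2.contourArea)
    M=cv2.moments(cn); return np.array([M["m10"],M["m01"]])/M["m00"],cn
def rect(f,cn,z):
    p=np.array([cast(f,q,z)[:2] for q in cn[:,0]],np.float32); return cv2.minAreaRect(p)
E
python3 - <<'E'
from h import *
T=dict(np.load("top0.npz"));S=dict(np.load("scene0.npz"))
for n,t,s in(("tile",(152,233),(374,253)),("offcut",(234,160),(245,249)),("coaster",(244,238),(293,202)),("endL",(376,181),(162,160)),("endR",(387,265),(222,122)),("seat",(381,230),(196,143))):
    print(n,T["color"][t[1],t[0]],S["color"][s[1],s[0]])
    lo,hi=((0,0,0),(179,255,50)) if n=="seat" else ((0,0,90 if n=="endR" else 185),(179,60,255))
    a=blob(T,t,lo,hi);b=blob(S,s,lo,hi)
    for w,f,q in(("T",T,a),("S",S,b)):
        if q is None: print(" none",w);continue
        d=f["depth"][tuple(np.int32(q[0].round())[::-1])]
        X=f["R"].T@(np.linalg.inv(f["K"])@np.r_[q[0],1]*d-f["t"])
        r=rect(f,q[1],0.032 if n=="seat" else 0.034 if "end" in n else .014)
        print(" ",w,q[0].round(1),"depthX",X.round(4),"rect",np.round(r[0],4),np.round(r[1],4),round(r[2],1))
    if a and b: print("  tri",tri(T,a[0],S,b[0]).round(4))
E
```

```text
tile [189 178 174] [190 183 177]
  T [149.9 233.8] depthX [0.4774 0.27   0.0109] rect [0.4812 0.2686] [0.0616 0.0979] 53.4
  S [374.9 252.3] depthX [0.4812 0.2707 0.015 ] rect [0.4837 0.2689] [0.0631 0.0963] 53.8
  tri [0.4776 0.2696 0.0112]
offcut [193 184 177] [194 187 181]
  T [232.8 160.2] depthX [0.6472 0.0817 0.0143] rect [0.6472 0.0821] [0.0616 0.0581] 55.7
  S [244.5 249.3] depthX [0.6498 0.082  0.0133] rect [0.6494 0.0822] [0.0632 0.0578] 55.6
  tri [0.6481 0.0814 0.0114]
coaster [207 197 191] [200 193 187]
  T [243.2 234.3] depthX [0.477  0.0569 0.0117] rect [0.4792 0.0573] [0.0672 0.0868] 7.7
  S [290.9 202.1] depthX [0.4816 0.0591 0.014 ] rect [0.4824 0.0589] [0.0668 0.0852] 8.3
  tri [0.4773 0.0565 0.0095]
endL [188 178 172] [190 183 176]
  T [377.6 182.5] depthX [ 0.595  -0.2468  0.0323] rect [ 0.5987 -0.2443] [0.0973 0.0621] 5.3
  S [160.8 159.8] depthX [ 0.5968 -0.2473  0.0326] rect [ 0.5998 -0.2441] [0.0951 0.063 ] 5.4
  tri [ 0.5957 -0.2476  0.0316]
endR [188 178 172] [187 180 173]
  T [387.2 278.3] depthX [ 0.3808 -0.2643  0.0349] rect [ 0.3804 -0.2638] [0.0995 0.0653] 5.6
  S [220.6 123.5] depthX [ 0.3932 -0.2558  0.0359] rect [ 0.3883 -0.2584] [0.1116 0.0785] 5.4
  tri [ 0.3805 -0.2682  0.0244]
seat [22 22 23] [33 33 35]
  T [381.1 229.1] depthX [ 0.4898 -0.2534  0.0312] rect [ 0.4901 -0.2531] [0.0946 0.0572] 5.4
  S [192.6 141.8] depthX [ 0.4945 -0.251   0.031 ] rect [ 0.494  -0.2481] [0.1005 0.0666] 3.7
  tri [ 0.4904 -0.2552  0.0268]
```

```bash
cat > go.py <<'E'
import sys,numpy as np
from bench import status
from scipy.spatial.transform import Rotation as Ro
def go(x,y,z,ang):
    o=status.get_obs();R=Ro.from_rotvec(o["orientation"]).as_matrix()
    d=R.T@(np.array([x,y,z])-o["tcp_pos"])*100
    a=np.degrees(np.arctan2(R[1,1],R[0,1])); w=(ang-a+90)%180-90
    print("pos",o["tcp_pos"].round(4),"d cm",d.round(2),"yaw",round(-w,1),"toolY",round(a,1),"tilt z",R[:,2].round(3),"t",o["clock"],"F",o["contact_force"].round(1),"w",round(o["grip_width"],4),o["gripper_force"])
if __name__=="__main__": go(*map(float,sys.argv[1:5]))
E
python3 go.py .482 .269 .12 53.4
```

```text
pos [0.2811 0.6132 0.2554] d cm [-32.6  -22.89  13.58] yaw 12.0 toolY 65.4 tilt z [-0.001 -0.002 -1.   ] t 0.1 F [ 0.3 -1.  -0.7] w 0.0854 0.0
```

Emit:
send_rows(
  steps=[
    {"dx": -6, "dy": -4, "dz": 2, "yaw": 3},
    {"dx": -11, "dy": -8, "dz": 5, "yaw": 6},
    {"dx": -16, "dy": -12, "dz": 8, "yaw": 9},
    {"dx": -21, "dy": -15, "dz": 10, "yaw": 12},
    {"dx": -26, "dy": -18, "dz": 12, "yaw": 12},
  ],
)

```text
validation failed for argument at $.st...
```

Emit:
send_rows(
  steps=[
    {"dx": -4, "dy": -3, "dz": 1, "gripper": 0.88},
    {"dx": -5.4, "dy": -6.1, "dz": 1.6, "gripper": 0.88},
    {"dx": -5.4, "dy": -6.1, "dz": 1.6, "gripper": 0.88},
    {"dx": -5.4, "dy": -6.1, "dz": 1.6, "gripper": 0.88},
    {"dx": -5.4, "dy": -6.1, "dz": 1.6, "gripper": 0.88},
  ],
)

```text
validation failed for argument at $.st...
```

```bash
python3 go.py .482 .269 .05 53.4
python3 - <<'E'
from bench import imaging
import cv2,numpy as np
a=imaging.grab_frame("scene");b=imaging.grab_frame("top")
A=cv2.resize(a["color"][120:320,250:450],(400,400));B=cv2.resize(b["color"][140:340,60:260],(400,400))
cv2.imwrite("pics/p1.png",np.hstack([A,B])[:,:,::-1])
E
```

```text
pos [0.2811 0.6132 0.2554] d cm [-32.6  -22.88  20.58] yaw 12.0 toolY 65.4 tilt z [-0.001 -0.002 -1.   ] t 0.1 F [ 0.3 -1.  -0.7] w 0.0854 0.0
```

View pics/p1.png

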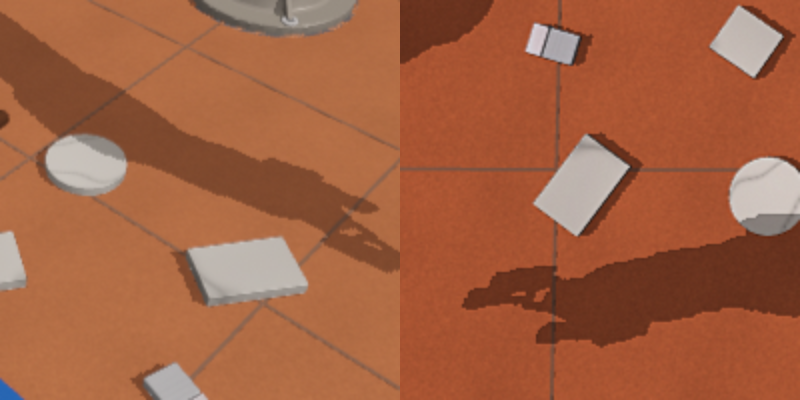

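The rows were refused, so the arm hasn't moved; the picture just shows the unmoved scene. The rows may need every field filled in.

Emit:
send_rows(
  steps=[
    {"dx": -6.0, "dy": -4.0, "dz": 2.0, "yaw": 3.0, "gripper": 1.0},
    {"dx": -11.0, "dy": -8.0, "dz": 5.0, "yaw": 6.0, "gripper": 1.0},
    {"dx": -16.0, "dy": -12.0, "dz": 8.0, "yaw": 9.0, "gripper": 1.0},
    {"dx": -21.0, "dy": -15.0, "dz": 10.0, "yaw": 12.0, "gripper": 1.0},
    {"dx": -26.0, "dy": -18.0, "dz": 12.0, "yaw": 12.0, "gripper": 1.0},
  ],
)

```text
clock: 0.82
tcp_pos: [0.4292, 0.3609, 0.1445]
orientation: [0.987, 2.982, 0.0]
contact_force: [0.8, 0.8, 0.1]
grip_width: 0.0854
gripper_force: 0.0
```

Emit:
send_rows(
  steps=[
    {"dx": -4.0, "dy": -2.0, "dz": 1.0, "yaw": 0.0, "gripper": 0.88},
    {"dx": -7.5, "dy": -3.5, "dz": 1.5, "yaw": 0.0, "gripper": 0.88},
    {"dx": -7.5, "dy": -3.5, "dz": 1.5, "yaw": 0.0, "gripper": 0.88},
    {"dx": -7.5, "dy": -3.5, "dz": 1.5, "yaw": 0.0, "gripper": 0.88},
  ],
)

```text
clock: 1.32
tcp_pos: [0.4678, 0.2904, 0.1302]
orientation: [-0.987, -2.982, -0.001]
contact_force: [0.5, 0.7, -0.6]
grip_width: 0.075
gripper_force: 0.0
```

```bash
python3 go.py .482 .269 .05 53.4
python3 - <<'E'
from bench import imaging
import cv2,numpy as np
a=imaging.grab_frame("scene");b=imaging.grab_frame("top")
A=cv2.resize(a["color"][120:320,280:480],(400,400));B=cv2.resize(b["color"][140:340,60:260],(400,400))
cv2.imwrite("pics/p2.png",np.hstack([A,B])[:,:,::-1])
E
```

```text
pos [0.4678 0.2904 0.1302] d cm [-2.42 -0.87  8.02] yaw -0.0 toolY 53.4 tilt z [-0.     0.001 -1.   ] t 1.325 F [ 0.5  0.7 -0.6] w 0.075 0.0
```

View pics/p2.png

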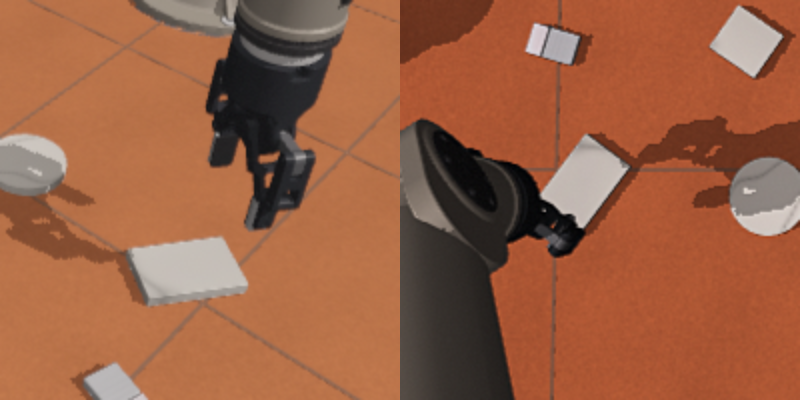

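The gripper straddles the tile's width axis and stands about 25 mm short of centre, at scene crop (265,190) with the tile at (190,270). I'll finish the alignment and descend.

Emit:
send_rows(
  steps=[
    {"dx": -2.4, "dy": -0.9, "dz": 3.0, "yaw": 0.0, "gripper": 0.88},
    {"dx": -2.4, "dy": -0.9, "dz": 6.0, "yaw": 0.0, "gripper": 0.88},
    {"dx": -2.4, "dy": -0.9, "dz": 7.5, "yaw": 0.0, "gripper": 0.88},
    {"dx": -2.4, "dy": -0.9, "dz": 7.5, "yaw": 0.0, "gripper": 0.88},
    {"dx": -2.4, "dy": -0.9, "dz": 7.5, "yaw": 0.0, "gripper": 0.88},
  ],
)

```text
clock: 2.05
tcp_pos: [0.4822, 0.2691, 0.0561]
orientation: [0.986, 2.982, 0.002]
contact_force: [-0.2, -0.4, -0.1]
grip_width: 0.0754
gripper_force: 0.0
```

```bash
python3 go.py .482 .269 .03 53.4
python3 - <<'E'
from bench import imaging
import cv2,numpy as np
a=imaging.grab_frame("scene")
cv2.imwrite("pics/p3.png",cv2.resize(a["color"][180:300,300:460],(800,600))[:,:,::-1])
E
```

```text
pos [0.4822 0.2691 0.0561] d cm [ 0.01 -0.03  2.61] yaw 0.0 toolY 53.4 tilt z [ 0.001  0.001 -1.   ] t 2.05 F [-0.2 -0.4 -0.1] w 0.0754 0.0
```

View pics/p3.png

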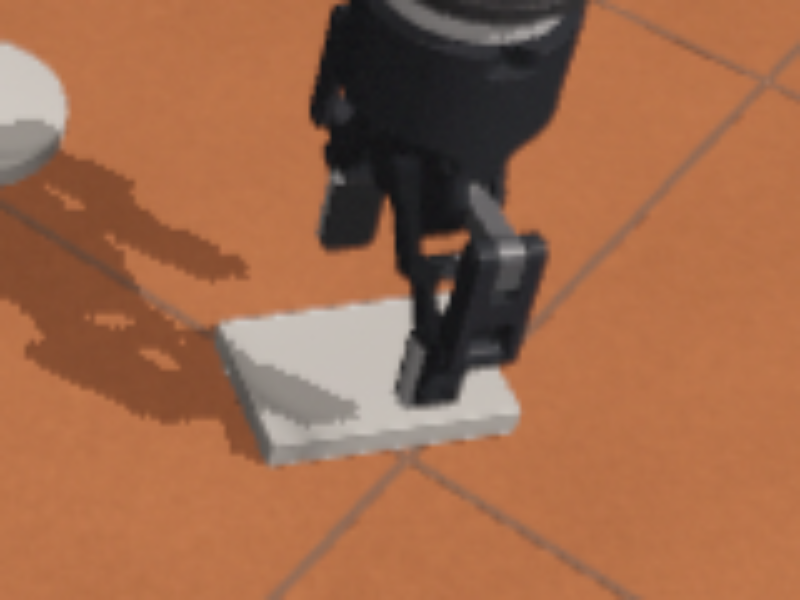

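Both fingers sit across the tile's width, with the near tip at crop (430,400) above the near edge. Descending with care.

Emit:
send_rows(
  steps=[
    {"dx": 0.0, "dy": 0.0, "dz": 1.2, "yaw": 0.0, "gripper": 0.88},
    {"dx": 0.0, "dy": 0.0, "dz": 2.2, "yaw": 0.0, "gripper": 0.88},
    {"dx": 0.0, "dy": 0.0, "dz": 2.4, "yaw": 0.0, "gripper": 0.88},
    {"dx": 0.0, "dy": 0.0, "dz": 2.4, "yaw": 0.0, "gripper": 0.88},
  ],
)

```text
clock: 2.6
tcp_pos: [0.4818, 0.268, 0.0308]
orientation: [-0.987, -2.982, 0.001]
contact_force: [-1.0, -0.9, -0.5]
grip_width: 0.0751
gripper_force: 0.0
```

```bash
python3 go.py .482 .269 .025 53.4
python3 - <<'E'
from bench import imaging
import cv2,numpy as np
a=imaging.grab_frame("scene")
cv2.imwrite("pics/p4.png",cv2.resize(a["color"][190:295,310:450],(800,600))[:,:,::-1])
E
```

```text
pos [0.4818 0.268  0.0308] d cm [0.04 0.1  0.58] yaw -0.0 toolY 53.4 tilt z [-0.001 -0.    -1.   ] t 2.6 F [-1.  -0.9 -0.5] w 0.0751 0.0
```

View pics/p4.png

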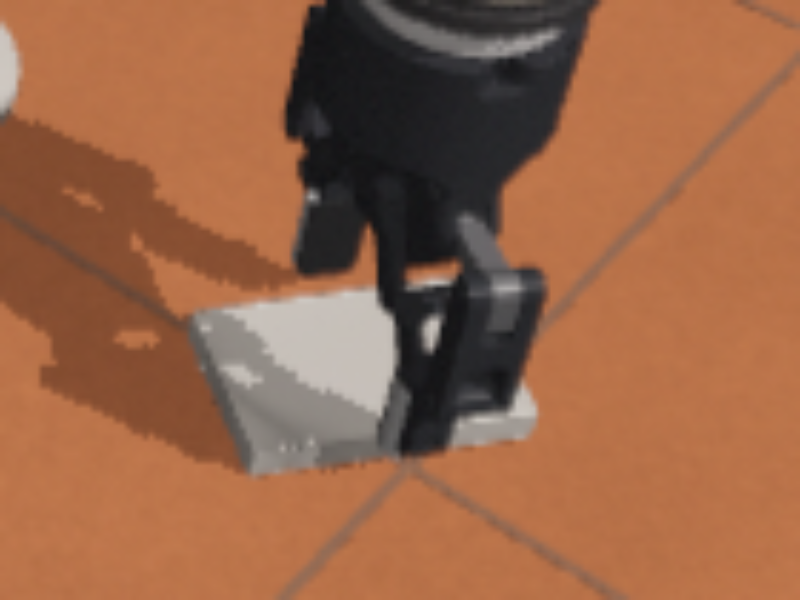

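The tips still stand about 15 mm above the ledge: the near tip at (425,455) lies ahead of the edge, and the far one at (325,270) sits above the far edge. The open pads are set back, so I'll go lower.

Emit:
send_rows(
  steps=[
    {"dx": 0.0, "dy": 0.1, "dz": 0.3, "yaw": 0.0, "gripper": 0.88},
    {"dx": 0.0, "dy": 0.1, "dz": 0.6, "yaw": 0.0, "gripper": 0.88},
    {"dx": 0.0, "dy": 0.1, "dz": 0.8, "yaw": 0.0, "gripper": 0.88},
    {"dx": 0.0, "dy": 0.1, "dz": 0.8, "yaw": 0.0, "gripper": 0.88},
  ],
)

```text
clock: 3.15
tcp_pos: [0.4824, 0.2688, 0.023]
orientation: [-0.987, -2.982, 0.001]
contact_force: [0.8, -1.0, 0.8]
grip_width: 0.0749
gripper_force: 0.0
```

Emit:
send_rows(
  steps=[
    {"dx": 0.0, "dy": 0.0, "dz": 0.2, "yaw": 0.0, "gripper": 0.88},
    {"dx": 0.0, "dy": 0.0, "dz": 0.4, "yaw": 0.0, "gripper": 0.88},
    {"dx": 0.0, "dy": 0.0, "dz": 0.4, "yaw": 0.0, "gripper": 0.88},
  ],
)

```text
clock: 3.52
tcp_pos: [0.4824, 0.2689, 0.019]
orientation: [-0.987, -2.982, 0.0]
contact_force: [-0.6, 0.4, -0.8]
grip_width: 0.0751
gripper_force: 0.0
```

```bash
python3 go.py .482 .269 .025 53.4
python3 - <<'E'
from bench import imaging
import cv2,numpy as np
a=imaging.grab_frame("scene")
cv2.imwrite("pics/p5.png",cv2.resize(a["color"][190:295,310:450],(800,600))[:,:,::-1])
E
```

```text
pos [0.4824 0.2689 0.019 ] d cm [ 0.04 -0.01 -0.6 ] yaw -0.0 toolY 53.4 tilt z [-0. -0. -1.] t 3.525 F [-0.6  0.4 -0.8] w 0.0751 0.0
```

View pics/p5.png

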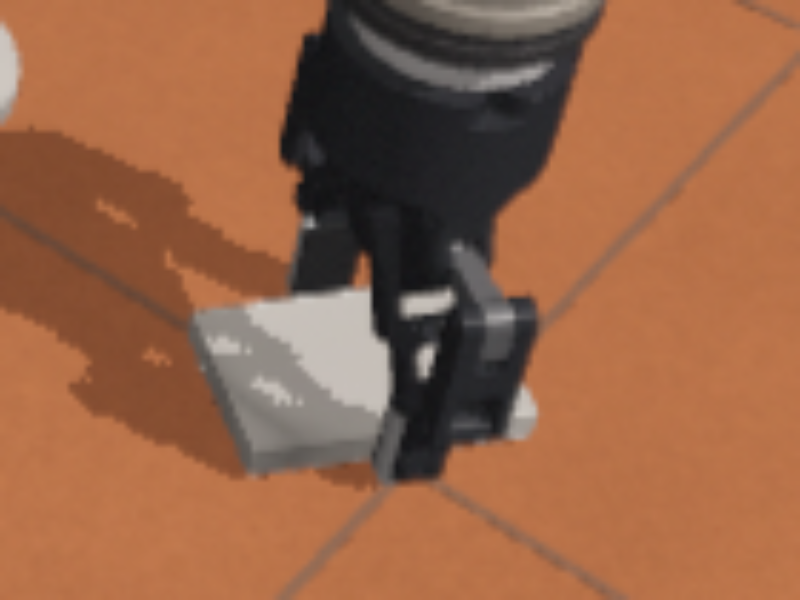

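The tips are now below the tile's top on both sides: the near one at (415,480), the far one hidden behind the edge. Closing.

Emit:
send_rows(
  steps=[
    {"dx": 0.0, "dy": 0.0, "dz": 0.0, "yaw": 0.0, "gripper": 0.6},
    {"dx": 0.0, "dy": 0.0, "dz": 0.0, "yaw": 0.0, "gripper": 0.6},
    {"dx": 0.0, "dy": 0.0, "dz": 0.0, "yaw": 0.0, "gripper": 0.6},
    {"dx": 0.0, "dy": 0.0, "dz": 0.0, "yaw": 0.0, "gripper": 0.6},
  ],
  force=45,
)

```text
clock: 4.08
tcp_pos: [0.4826, 0.2689, 0.0195]
orientation: [0.987, 2.982, 0.0]
contact_force: [-2.0, -0.3, 6.2]
grip_width: 0.0629
gripper_force: 50.7
```

Emit:
send_rows(
  steps=[
    {"dx": 0.0, "dy": 0.0, "dz": -2.0, "yaw": 0.0, "gripper": 0.6},
    {"dx": 0.0, "dy": 0.0, "dz": -5.0, "yaw": 0.0, "gripper": 0.6},
    {"dx": 0.0, "dy": 0.0, "dz": -9.0, "yaw": 0.0, "gripper": 0.6},
    {"dx": 0.0, "dy": 0.0, "dz": -11.0, "yaw": 0.0, "gripper": 0.6},
    {"dx": 0.0, "dy": 0.0, "dz": -11.0, "yaw": 0.0, "gripper": 0.6},
  ],
)

```text
clock: 4.7
tcp_pos: [0.4831, 0.2694, 0.1301]
orientation: [0.987, 2.981, 0.003]
contact_force: [0.0, 0.2, -2.9]
grip_width: 0.0625
gripper_force: 51.0
```

```bash
python3 go.py .49 -.2535 .13 95.3
```

```text
pos [0.4831 0.2694 0.1301] d cm [-31.75 -41.55  -0.07] yaw -41.9 toolY 53.4 tilt z [ 0.002  0.002 -1.   ] t 4.7 F [ 0.   0.2 -2.9] w 0.0625 51.04411482810974
```

Emit:
send_rows(
  steps=[
    {"dx": -2.0, "dy": -2.5, "dz": 0.0, "yaw": -4.0, "gripper": 0.6},
    {"dx": -4.5, "dy": -6.0, "dz": 0.0, "yaw": -10.0, "gripper": 0.6},
    {"dx": -7.5, "dy": -10.0, "dz": 0.0, "yaw": -16.0, "gripper": 0.6},
    {"dx": -10.5, "dy": -14.0, "dz": 0.0, "yaw": -22.0, "gripper": 0.6},
    {"dx": -13.5, "dy": -18.0, "dz": 0.0, "yaw": -28.0, "gripper": 0.6},
  ],
)

```text
clock: 5.32
tcp_pos: [0.4823, 0.0422, 0.1276]
orientation: [-0.23, -3.131, 0.001]
contact_force: [1.0, -0.0, -2.3]
grip_width: 0.0629
gripper_force: 50.9
```

```bash
python3 go.py .49 -.2535 .13 95.3
```

```text
pos [0.4823 0.0422 0.1276] d cm [ -5.09 -29.14  -0.22] yaw -13.7 toolY 81.6 tilt z [-0.002 -0.    -1.   ] t 5.325 F [ 1.  -0.  -2.3] w 0.0629 50.94780921936035
```

Emit:
send_rows(
  steps=[
    {"dx": -0.9, "dy": -5.0, "dz": 0.0, "yaw": -3.0, "gripper": 0.6},
    {"dx": -1.8, "dy": -10.0, "dz": 0.0, "yaw": -6.0, "gripper": 0.6},
    {"dx": -2.7, "dy": -15.0, "dz": 0.0, "yaw": -9.0, "gripper": 0.6},
    {"dx": -3.5, "dy": -20.0, "dz": 0.0, "yaw": -12.0, "gripper": 0.6},
    {"dx": -4.0, "dy": -23.0, "dz": 0.0, "yaw": -13.7, "gripper": 0.6},
  ],
)

```text
clock: 5.95
tcp_pos: [0.4869, -0.1922, 0.1275]
orientation: [0.136, -3.136, 0.0]
contact_force: [0.6, 0.3, -2.8]
grip_width: 0.0626
gripper_force: 51.0
```

Emit:
send_rows(
  steps=[
    {"dx": 0.0, "dy": 0.0, "dz": 0.0, "yaw": 0.0, "gripper": 0.6},
  ],
)

```text
clock: 6.08
tcp_pos: [0.487, -0.1924, 0.1276]
orientation: [0.131, -3.136, 0.001]
contact_force: [0.6, 0.5, -2.7]
grip_width: 0.0628
gripper_force: 51.0
```

```bash
python3 go.py .49 -.2535 .13 95.3
```

```text
pos [ 0.487  -0.1924  0.1276] d cm [ 0.21 -6.12 -0.24] yaw -0.5 toolY 94.8 tilt z [-0.002 -0.001 -1.   ] t 6.075 F [ 0.6  0.5 -2.7] w 0.0628 50.95360279083252
```

Emit:
send_rows(
  steps=[
    {"dx": 0.2, "dy": -3.0, "dz": 0.0, "yaw": -0.5, "gripper": 0.6},
    {"dx": 0.2, "dy": -6.1, "dz": 1.5, "yaw": -0.5, "gripper": 0.6},
    {"dx": 0.2, "dy": -6.1, "dz": 3.5, "yaw": -0.5, "gripper": 0.6},
    {"dx": 0.2, "dy": -6.1, "dz": 5.3, "yaw": -0.5, "gripper": 0.6},
    {"dx": 0.2, "dy": -6.1, "dz": 5.3, "yaw": -0.5, "gripper": 0.6},
  ],
)

```text
clock: 6.7
tcp_pos: [0.4907, -0.2485, 0.0741]
orientation: [0.155, -3.134, -0.004]
contact_force: [0.5, -0.6, -2.6]
grip_width: 0.0629
gripper_force: 50.9
```

```bash
python3 go.py .49 -.2535 .055 95.3
python3 - <<'E'
from bench import imaging
import cv2,numpy as np
a=imaging.grab_frame("scene");b=imaging.grab_frame("top")
np.savez("s1.npz",**a);np.savez("t1.npz",**b)
A=cv2.resize(a["color"][80:200,120:270],(400,320));B=cv2.resize(b["color"][140:320,310:460],(400,480))
A=np.vstack([A,np.zeros((160,400,3),np.uint8)])
cv2.imwrite("pics/p6.png",np.hstack([A,B])[:,:,::-1])
E
```

```text
pos [ 0.4907 -0.2485  0.0741] d cm [ 0.11 -0.5   1.91] yaw 0.4 toolY 95.7 tilt z [-0.004  0.002 -1.   ] t 6.7 F [ 0.5 -0.6 -2.6] w 0.0629 50.88363468647003
```

View pics/p6.png

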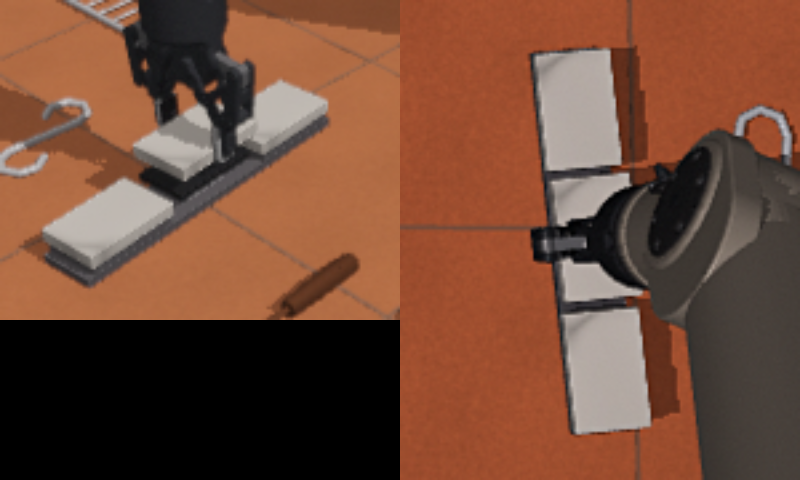

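The tile hangs between the end tiles, evenly spaced with gaps at top crop (585,172) and (600,303), and about 5 mm off in y. I'll correct that and lower it.

Emit:
send_rows(
  steps=[
    {"dx": 0.1, "dy": -0.5, "dz": 0.4, "yaw": 0.4, "gripper": 0.6},
    {"dx": 0.1, "dy": -0.5, "dz": 0.9, "yaw": 0.4, "gripper": 0.6},
    {"dx": 0.1, "dy": -0.5, "dz": 1.4, "yaw": 0.4, "gripper": 0.6},
    {"dx": 0.1, "dy": -0.5, "dz": 1.7, "yaw": 0.4, "gripper": 0.6},
    {"dx": 0.1, "dy": -0.5, "dz": 1.7, "yaw": 0.4, "gripper": 0.6},
  ],
)

```text
clock: 7.42
tcp_pos: [0.4912, -0.2553, 0.0589]
orientation: [0.142, -3.138, -0.001]
contact_force: [-0.1, 0.3, -2.8]
grip_width: 0.0625
gripper_force: 51.0
```

```bash
python3 go.py .49 -.2535 .0515 95.3
```

```text
pos [ 0.4912 -0.2553  0.0589] d cm [0.11 0.19 0.74] yaw -0.1 toolY 95.2 tilt z [-0.001  0.    -1.   ] t 7.425 F [-0.1  0.3 -2.8] w 0.0625 50.977410078048706
```

Emit:
send_rows(
  steps=[
    {"dx": 0.1, "dy": 0.15, "dz": 0.3, "yaw": 0.0, "gripper": 0.6},
    {"dx": 0.1, "dy": 0.15, "dz": 0.5, "yaw": 0.0, "gripper": 0.6},
    {"dx": 0.1, "dy": 0.15, "dz": 0.6, "yaw": 0.0, "gripper": 0.6},
    {"dx": 0.1, "dy": 0.15, "dz": 0.6, "yaw": 0.0, "gripper": 0.6},
  ],
)

```text
clock: 7.92
tcp_pos: [0.4902, -0.2541, 0.0531]
orientation: [0.142, -3.138, -0.0]
contact_force: [-0.6, 0.5, -2.6]
grip_width: 0.0627
gripper_force: 51.0
```

Emit:
send_rows(
  steps=[
    {"dx": 0.0, "dy": 0.0, "dz": 0.1, "yaw": 0.0, "gripper": 0.6},
    {"dx": 0.0, "dy": 0.0, "dz": 0.1, "yaw": 0.0, "gripper": 0.6},
  ],
)

```text
clock: 8.18
tcp_pos: [0.4902, -0.2541, 0.0521]
orientation: [0.142, -3.138, -0.0]
contact_force: [-0.3, -0.3, -3.4]
grip_width: 0.0628
gripper_force: 51.0
```

Emit:
send_rows(
  steps=[
    {"dx": 0.0, "dy": 0.0, "dz": 0.08, "yaw": 0.0, "gripper": 0.6},
    {"dx": 0.0, "dy": 0.0, "dz": 0.08, "yaw": 0.0, "gripper": 0.6},
  ],
)

```text
clock: 8.43
tcp_pos: [0.4903, -0.2541, 0.0515]
orientation: [-0.142, 3.138, -0.0]
contact_force: [-0.0, -0.9, -1.2]
grip_width: 0.0628
gripper_force: 51.2
```

Emit:
send_rows(
  steps=[
    {"dx": 0.0, "dy": 0.0, "dz": 0.05, "yaw": 0.0, "gripper": 0.6},
    {"dx": 0.0, "dy": 0.0, "dz": 0.05, "yaw": 0.0, "gripper": 0.6},
  ],
)

```text
clock: 8.68
tcp_pos: [0.4904, -0.2541, 0.0513]
orientation: [-0.142, 3.138, -0.0]
contact_force: [-1.1, 1.2, 5.8]
grip_width: 0.0628
gripper_force: 51.8
```

Emit:
send_rows(
  steps=[
    {"dx": 0.0, "dy": 0.0, "dz": 0.0, "yaw": 0.0, "gripper": 0.9},
    {"dx": 0.0, "dy": 0.0, "dz": 0.0, "yaw": 0.0, "gripper": 0.9},
    {"dx": 0.0, "dy": 0.0, "dz": 0.0, "yaw": 0.0, "gripper": 0.9},
    {"dx": 0.0, "dy": 0.0, "dz": 0.0, "yaw": 0.0, "gripper": 0.9},
    {"dx": 0.0, "dy": 0.0, "dz": 0.0, "yaw": 0.0, "gripper": 0.9},
  ],
)

```text
clock: 9.3
tcp_pos: [0.4903, -0.2541, 0.0508]
orientation: [-0.142, 3.138, 0.0]
contact_force: [-0.3, 0.2, -1.3]
grip_width: 0.0769
gripper_force: 0.0
```

Emit:
send_rows(
  steps=[
    {"dx": 0.0, "dy": 0.0, "dz": -1.5, "yaw": 0.0, "gripper": 0.9},
    {"dx": 0.0, "dy": 0.0, "dz": -4.0, "yaw": 0.0, "gripper": 0.9},
    {"dx": 0.0, "dy": 0.0, "dz": -7.0, "yaw": 0.0, "gripper": 0.5},
    {"dx": 0.0, "dy": 0.0, "dz": -7.0, "yaw": 0.0, "gripper": 0.0},
    {"dx": 0.0, "dy": 0.0, "dz": -7.0, "yaw": 0.0, "gripper": 0.0},
  ],
)

```text
clock: 9.93
tcp_pos: [0.4902, -0.254, 0.1211]
orientation: [-0.142, 3.138, -0.0]
contact_force: [-0.7, -1.3, 0.3]
grip_width: 0.0223
gripper_force: 0.0
```

```bash
python3 go.py .49 -.2535 .09 95.3
python3 - <<'E'
from bench import imaging
import cv2,numpy as np
a=imaging.grab_frame("scene");b=imaging.grab_frame("top")
np.savez("s2.npz",**a);np.savez("t2.npz",**b)
A=cv2.resize(a["color"][80:200,120:270],(400,320));B=cv2.resize(b["color"][140:320,310:460],(400,480))
A=np.vstack([A,np.zeros((160,400,3),np.uint8)])
cv2.imwrite("pics/p7.png",np.hstack([A,B])[:,:,::-1])
E
```

```text
pos [ 0.4902 -0.254   0.1211] d cm [0.01 0.05 3.11] yaw -0.1 toolY 95.2 tilt z [ 0. -0. -1.] t 9.925 F [-0.7 -1.3  0.3] w 0.0223 0.0
```

View pics/p7.png

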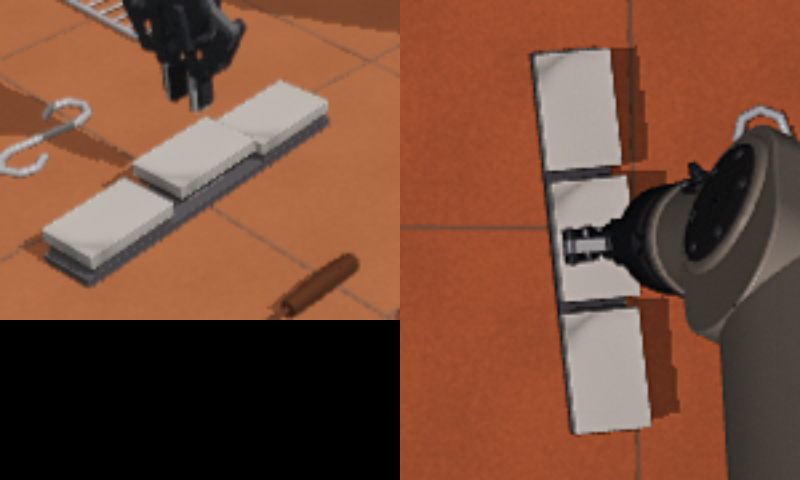

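The tile is laid proud between its neighbours, centred (top crop (590,240), even gaps at both ends), with the jaws clear above it. I'll press it down with shut fingers.

Emit:
send_rows(
  steps=[
    {"dx": 0.0, "dy": 0.0, "dz": 1.5, "yaw": 0.0, "gripper": 0.0},
    {"dx": 0.0, "dy": 0.0, "dz": 3.0, "yaw": 0.0, "gripper": 0.0},
    {"dx": 0.0, "dy": 0.0, "dz": 4.4, "yaw": 0.0, "gripper": 0.0},
    {"dx": 0.0, "dy": 0.0, "dz": 4.4, "yaw": 0.0, "gripper": 0.0},
  ],
)

```text
clock: 10.52
tcp_pos: [0.4891, -0.2536, 0.075]
orientation: [0.142, -3.135, -0.002]
contact_force: [-0.0, -0.2, 0.2]
grip_width: -0.0001
gripper_force: 0.0
```

Emit:
send_rows(
  steps=[
    {"dx": 0.0, "dy": 0.0, "dz": 0.2, "yaw": 0.0, "gripper": 0.0},
    {"dx": 0.0, "dy": 0.0, "dz": 0.4, "yaw": 0.0, "gripper": 0.0},
    {"dx": 0.0, "dy": 0.0, "dz": 0.6, "yaw": 0.0, "gripper": 0.0},
    {"dx": 0.0, "dy": 0.0, "dz": 0.8, "yaw": 0.0, "gripper": 0.0},
    {"dx": 0.0, "dy": 0.0, "dz": 0.8, "yaw": 0.0, "gripper": 0.0},
  ],
)

```text
clock: 11.15
tcp_pos: [0.4905, -0.2542, 0.0692]
orientation: [-0.142, 3.138, -0.0]
contact_force: [-0.9, 0.3, 3.0]
grip_width: -0.0003
gripper_force: 1.5
```

Emit:
send_rows(
  steps=[
    {"dx": 0.0, "dy": 0.0, "dz": 0.2, "yaw": 0.0, "gripper": 0.0},
    {"dx": 0.0, "dy": 0.0, "dz": 0.4, "yaw": 0.0, "gripper": 0.0},
    {"dx": 0.0, "dy": 0.0, "dz": 0.6, "yaw": 0.0, "gripper": 0.0},
    {"dx": 0.0, "dy": 0.0, "dz": 0.6, "yaw": 0.0, "gripper": 0.0},
  ],
)

```text
clock: 11.65
tcp_pos: [0.4905, -0.2542, 0.0631]
orientation: [-0.142, 3.138, -0.0]
contact_force: [0.2, -0.6, 4.4]
grip_width: -0.0
gripper_force: 1.8
```

Emit:
send_rows(
  steps=[
    {"dx": 0.0, "dy": 0.0, "dz": 0.2, "yaw": 0.0, "gripper": 0.0},
    {"dx": 0.0, "dy": 0.0, "dz": 0.4, "yaw": 0.0, "gripper": 0.0},
    {"dx": 0.0, "dy": 0.0, "dz": 0.4, "yaw": 0.0, "gripper": 0.0},
  ],
)

```text
clock: 12.02
tcp_pos: [0.4905, -0.2542, 0.0591]
orientation: [-0.142, 3.138, -0.0]
contact_force: [-0.2, 0.4, 4.4]
grip_width: -0.0001
gripper_force: 2.1
```

Emit:
send_rows(
  steps=[
    {"dx": 0.0, "dy": 0.0, "dz": 0.1, "yaw": 0.0, "gripper": 0.0},
    {"dx": 0.0, "dy": 0.0, "dz": 0.1, "yaw": 0.0, "gripper": 0.0},
  ],
)

```text
clock: 12.28
tcp_pos: [0.4906, -0.2542, 0.059]
orientation: [-0.141, 3.138, -0.0]
contact_force: [-3.7, 2.0, 15.1]
grip_width: 0.0001
gripper_force: 7.1
```

The force rose to 15 N at z = 0.059, which is the firm stop and so fully home. Retreating to check.

Emit:
send_rows(
  steps=[
    {"dx": 0.0, "dy": 0.0, "dz": -1.0, "yaw": 0.0, "gripper": 0.0},
    {"dx": 0.0, "dy": 0.0, "dz": -4.0, "yaw": 0.0, "gripper": 0.0},
    {"dx": 0.0, "dy": 0.0, "dz": -9.0, "yaw": 0.0, "gripper": 0.0},
    {"dx": 0.0, "dy": 0.0, "dz": -12.0, "yaw": 0.0, "gripper": 0.0},
    {"dx": 0.0, "dy": 0.0, "dz": -12.0, "yaw": 0.0, "gripper": 0.0},
  ],
)

```text
clock: 12.9
tcp_pos: [0.4917, -0.2548, 0.1805]
orientation: [-0.141, 3.134, -0.003]
contact_force: [0.5, -0.6, 0.1]
grip_width: -0.0002
gripper_force: 0.0
```

Run:
```python
from h import *
from bench import imaging
a=imaging.grab_frame("scene")
q=blob(a,(193,140),(0,0,160),(179,60,255))
if q: print(q[0],rect(a,q[1],.034))
for p in((162,160),(192,143),(222,122)):
    d=a["depth"][p[1]-2:p[1]+3,p[0]-2:p[0]+3].mean(); print(p,(a["R"].T@(np.linalg.inv(a["K"])@np.r_[p,1.]*d-a["t"])).round(4))
cv2.imwrite("pics/p8.png",cv2.resize(a["color"][80:200,120:280],(800,600))[:,:,::-1])
```

```text
[192.58348794 140.4978355 ] ((0.49205541610717773, -0.25260430574417114), (0.09879349917173386, 0.06469660252332687), 5.367435455322266)
(162, 160) [ 0.5959 -0.2436  0.0333]
(192, 143) [ 0.5008 -0.2456  0.0332]
(222, 122) [ 0.3835 -0.261   0.0338]
```

View pics/p8.png

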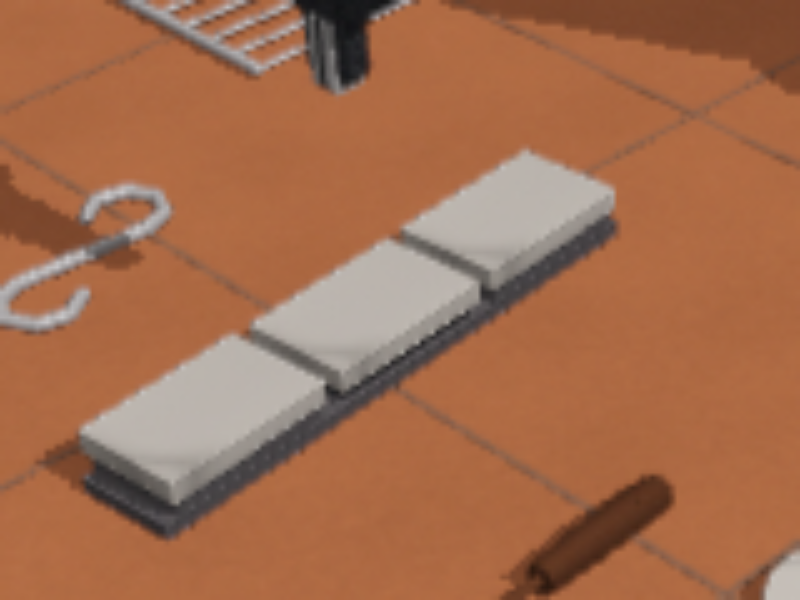

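The middle tile at crop (365,310) sits level with both end tiles, all three tops reading about 33 mm, and it is aligned at 5.4° and centred. The arm is clear.

```bash
python3 -c "
from bench import workorder
print(workorder.hand_in())"
```

```text
the job is handed in; nothing more can be done
None
```

The oblong tile was laid in the gap and let go while still proud, then pressed to the firm stop; it read level with both end tiles, lined up and centred. I left the offcut alone and handed the job in; no verdict was returned.

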